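# Lock the bayonet fuse carrier into the test box and hold it home

### The job

Take the red dust cap off the socket of the grey test box and drop it into the black cup. Then pick up the fuse carrier by its orange wing, put it into the socket with its two pins in the two slots, push it down against the spring until its flange is flush on the rim, and twist it a quarter turn clockwise (seen from above) to the stop. Finish while still gripping the wing and pressing the carrier flush, so that its contact can be measured; leave the cup standing and the brown bottle at the left and the black brush where they are.

Things in the scene. Friction and masses are not known exactly. Their poses are not given: they have to be found in the camera images.
- testbox: grey test box, fixed, 84 (x) x 100 (y) x 36 mm; origin at the centre of its underside on the worktop. Two small terminals near its +x edge, tops 47 mm above the worktop. In the middle of its deck stands the steel bayonet socket, a collar 48 mm across and 16 mm high; a white dash on the deck marks each of the socket's two slots
- mouth (a point): centre of the socket's mouth, level with its rim, 52 mm above the worktop. x lies along the two opposite slots (9 mm wide, reaching 20 mm from the centre), z is up. Bore 25.6 mm wide. Lip under the rim 6 mm thick; below it the carrier's pins can turn clockwise seen from above, about 85 degrees to a hard stop, and not the other way
- plunger (a joint): travel in m of the brass spring contact in the socket: 0 at rest, top 12 mm below the rim; 0.012 when the carrier is flush on the rim. Pushes up with 6 N when first touched, 12 N when flush. At the stop the lip is notched 2 mm: a turned carrier that is let go springs up about 4 mm and stays locked there, so it must be kept pressed to be flush
- plug_grip (a point): fuse carrier (loose, about 60 g, 60 mm tall), starts standing on its barrel. Point: centre of its orange wing, 38 (x) x 12 (y) x 32 mm (z, up), 16 mm above the top of the black flange. Grip across the 12 mm, fingertips above the flange. The wing lies along the line of the two pins: wing along the slots means pins in the slots; half a turn makes no difference
- plug_seat (a point): same carrier: centre of the underside of its flange (48 mm across, 4 mm thick), 20 mm below plug_grip; on mouth when flush. Steel barrel below: 22.6 mm across, 24 mm long, foot chamfered. Two pins, 4.8 mm thick, along x and -x to 17.5 mm from the axis, their middle 11.4 mm below the flange: they clear the lip and can turn with the flange within 3 mm of the rim
- cap_mid (a point): red dust cap (loose, 10 g), a disc 31 mm across and 14 mm tall that starts lying loosely on the rim over the mouth of the socket; point half-way up. Grip it with the fingertips just above the rim, since the collar below is wider
- cup: black open cup (loose, 90 g), 70 mm across outside, about 54 mm inside, 60 mm tall; origin at the centre of its underside, on the worktop
- bottle_mid (a point): bystander: the small brown bottle at the left, near the green box (loose), 34 mm across, 70 mm tall, point half-way up
- brush_mid (a point): bystander: black brush lying flat (loose), 34 x 159 x 10 mm, point at its middle
Things that resemble listed ones, but are neither listed nor needed, are in the scene too. Leave any pink, purple or turquoise look-alike of the part that bears plug_grip alone.

How it is judged:
By the outcome, as a careful person would: the job done as asked, in the order asked, and still so for the second after the job is handed in, while the arm keeps its last pose, push and grip.
It also fails if it takes over 64 s, if anything falls off the work surface, if the arm or the gripper's body presses on something with over 40 N, if the wrist force passes 120 N, or if a joint passes its speed limit or range.

### The arm

A 6-joint arm with a two-finger parallel gripper is mounted at the origin on a cart in front of the work surface, level with it; the furniture and walls round the work are solid. World frame = base frame: x ahead of the robot, y to its left, z up, the work surface at z = 0. Lengths are in mm, angles in rad, forces in N, time in s.
With the tool pointing down it reaches from about 300 to 775 mm from the base axis. Payload 14.6 kg.
Tool frame: the origin (TCP) lies at the centre of the arm's flange, where the gripper is bolted on; the fingertips stand 199 mm ahead of it and the grasp point (between the pads) lies 180 mm ahead of it; z points along the fingers, y is the line along which they close (so a half turn about z gives the same grasp; the last joint's range is limited). The gripper opens to 94 mm and grips with 3 to 60 N. Pads are 16 mm wide; open, the fingers measure 119 mm over their backs; the gripper's body (75 mm by 177 mm) begins 78 mm behind the grasp point.
Start: joints at [1.077, 0.3, 1.521, -0, 1.321, -0.067], TCP at [227.675, 500.655, 404.646] pointing down, gripper open.
Joint ranges: [-3.03, 3.03], [-0.79, 2.21], [0.23, 2.52], [-1.04, 4.18], [0, 3.07], [-2.55, 2.55]. Speed limits (rad/s): [2.22, 2.22, 2.57, 3.14, 3.14, 3.14].

### API

Orientations are given as [roll, pitch, yaw] about the fixed x, y, z axes, in that order (R = Rz(yaw) Ry(pitch) Rx(roll)).
In Python, from cell import manip, optics, workorder gives the robot as it stands.
- The arm moves only by the tool step_arm, never from a script. Its argument "increments" is a list that holds one entry, the list of rows, each a list of 7 numbers: the turn, a rotation vector about the tool's x, y, z as a fraction of full scale, then the shift along the tool's x, y, z as a fraction of full scale, then the closure, from -1 (fully open) to 1 (shut). In form: [[[wx, wy, wz, tx, ty, tz, fingers], ...]]. A call has 1 to 5 rows; each row shifts and turns the commanded pose from where the row before left it, along the tool's axes as they then stand; what a row does not reach is not made up. Full scale, the value 1, is 40 mm for a shift and 45 degrees for a turn. A row lasts 1/10 s, in which the tool goes at most 50 mm and 8.59 degrees, less where a joint would pass 70% of its speed; a pose out of reach is approached as far as the arm can. A call with a number of a shift or a turn outside -1 to 1 is refused whole. A call with a gripper value outside its range is refused whole. The fingers move at their own pace and stop on an object; "newtons" is the grip in N (left out, the last holds). Time passes only in rows, so rows that do not move let the fingers close. It gives the time, the measured TCP pose, the force, the opening and the grip force at its end, in the units of the state.
- manip.read_state(): the state, without advancing time (a new reading comes with each control period).
- optics.camera(name): name is "side" or "top" or "wrist"; returns a dict with "frame" (480x640x3 uint8, red, green, blue), "range_z" (480x640 float32, mm along the optical axis (not along the pixel's ray), 0 where there is no reading), "mtx" (3x3 intrinsics, pixels), "cam_to_world" (4x4, takes a point from camera to world coordinates). Camera axes: x right, y down, z forward; pixel columns grow to the right and rows downward; lengths in mm; the calibration is good to about 2 mm. A picture is of the moment at which its call begins.
- workorder.sign_off(): hands the job in; it is judged then, once.
The state is a dict: "clock": time; "joints": joint angles; "qd": joint speeds; "effort": joint torques, N m; "eef_pos": TCP position; "eef_rot": TCP orientation; "wrist_force": force on the tool from outside, world axes, zero at the start; "moment": the same for the moment, N m; "finger_gap": finger opening in mm; "finger_force": force on a finger pad.
Only numpy, scipy, OpenCV 4.12 (cv2) and the standard library are available. Lean on these libraries where they do the work, as an engineer would, in place of code of your own. Each camera call takes 0.05 s, during which the arm holds its last target. There are 200 camera calls.

## Working session

There is one attempt and no reset: what is moved stays moved. The work goes in short steps, Python scripts to look and compute and a tool call to move; the robot and the scene stay as the last step left them, time stands still between calls to the robot, and variables do not carry over. Pictures are saved under pics/ and viewed, at most 10 in all, crops included, and the job is handed in when it is done.

Besides the shell and the picture viewer there is one more tool, called after "Emit:" by a JSON object that holds its "method" and its "body", one argument or row to a line. step_arm: Moves the arm, as the interface text tells. Its arguments: {"type":"object","properties":{"increments":{"type":"array","items":{"type":"array","items":{"type":"array","items":{"type":"number"}}}},"newtons":{"type":"number"}},"required":["increments"]}

```bash
ls; mkdir -p pics
cat > h.py <<'E'
import numpy as np, cv2, pickle
from cell import manip, optics, workorder
def grab(n,tag):
    d=optics.camera(n); cv2.imwrite(f'pics/{tag}.png',d['frame'][...,::-1]); pickle.dump(d,open(f'pics/{tag}.pkl','wb')); return d
def load(tag): return pickle.load(open(f'pics/{tag}.pkl','rb'))
def ray(d,u,v,z):
    "pixel onto plane world z"
    T=d['cam_to_world']; r=T[:3,:3]@np.linalg.inv(d['mtx'])@np.array([u,v,1.]); o=T[:3,3]
    return o+r*(z-o[2])/r[2]
def pt(d,u,v):
    "depth pixel to world"
    z=d['range_z'][int(v),int(u)]; T=d['cam_to_world']
    return T[:3,:3]@(np.linalg.inv(d['mtx'])@np.array([u,v,1.])*z)+T[:3,3]
def cloud(d):
    T=d['cam_to_world']; v,u=np.mgrid[:480,:640]; z=d['range_z']
    p=np.stack([u,v,np.ones_like(u)],-1)@np.linalg.inv(d['mtx']).T*z[...,None]
    return p@T[:3,:3].T+T[:3,3]
E
python3 - <<'E'
from h import *
for n in('top','side'):
    d=grab(n,n+'0'); print(n,d['cam_to_world'].round(2).tolist(),d['mtx'].tolist())
print(manip.read_state())
E
```

```text
pics
top [[-0.02, -1.0, 0.09, 415.81], [-1.0, 0.02, 0.0, 88.29], [-0.01, -0.09, -1.0, 1069.71], [0.0, 0.0, 0.0, 1.0]] [[496.27879865689073, 0.0, 315.61466889885196], [0.0, 496.27879865689073, 242.01864037571576], [0.0, 0.0, 1.0]]
side [[-1.0, 0.01, -0.04, 559.28], [0.04, 0.49, -0.87, 1032.72], [0.01, -0.87, -0.49, 618.49], [0.0, 0.0, 0.0, 1.0]] [[610.4457847430348, 0.0, 317.0932346889093], [0.0, 610.4457847430348, 240.13924538516827], [0.0, 0.0, 1.0]]
{'clock': 0.1, 'joints': array([ 1.07739098e+00,  3.00407854e-01,  1.52153180e+00,  6.08910018e-06,
        1.32067550e+00, -6.65895868e-02]), 'qd': array([ 0.00160392, -0.00078536, -0.00193802,  0.00123216, -0.00091742,
        0.00058989]), 'effort': array([-1.42441348e-05, -5.32646763e+01, -3.53279650e+01,  7.08008045e-02,
        2.36168504e-02, -3.08263179e-05]), 'eef_pos': array([227.6679778 , 500.63219219, 404.14175671]), 'eef_rot': array([-3.14057281e+00, -7.39229392e-05,  2.71477535e+00]), 'wrist_force': array([-0.63757165, -0.52609231, -0.41255443]), 'moment': array([-0.01618164,  0.02106694, -0.0055617 ]), 'finger_force': 0.0, 'finger_gap': 93.84009733400164}
```

View pics/top0.png

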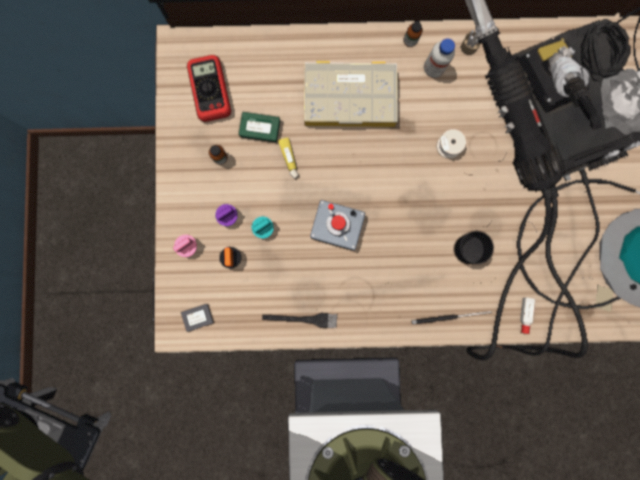

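View pics/side0.png

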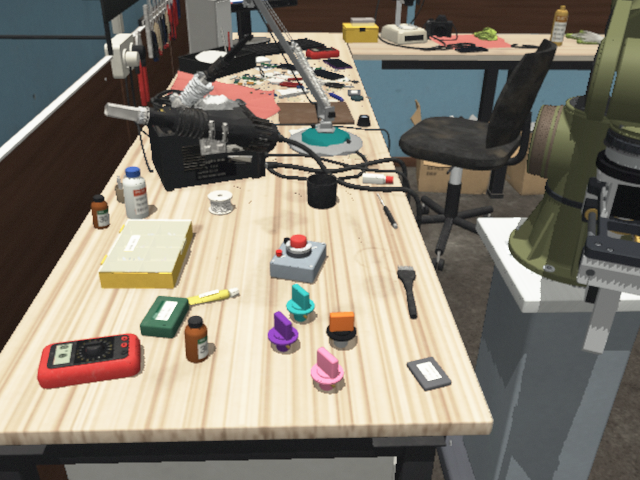

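The top view shows the capped socket at (339,223), the cup at (473,248) and the bottle at (218,154). The brush is at (300,319). There are four carrier-like parts: pink (186,246), purple (227,215), turquoise (263,228) and orange wing on a black flange (230,257). The last one fits the description. Next I'll measure and enlarge.

Run:
```python
from h import *
d=load('top0'); s=load('side0')
H=cv2.cvtColor(d['frame'],cv2.COLOR_RGB2HSV); C=cloud(d)
def comp(m,box):
    u0,v0,u1,v1=box; k=np.zeros_like(m); k[v0:v1,u0:u1]=m[v0:v1,u0:u1]; return k
h,sa,v=cv2.split(H)
red=((h<6)|(h>172))&(sa>150)&(v>100); org=(h>6)&(h<17)&(sa>180)&(v>150)
for n,m,b,z in(('cap',red,(325,213,350,235),66),('wing',org,(215,240,245,275),60)):
    k=comp(m,b); vv,uu=np.nonzero(k); P=C[vv,uu]; top=P[:,2]
    print(n,len(uu),uu.mean(),vv.mean(),'z',np.percentile(top,[10,50,90]).round(1),'ray',ray(d,uu.mean(),vv.mean(),z).round(1),'cloud',np.median(P,0).round(1))
    r=np.array([ray(d,a,c,z)[:2] for a,c in zip(uu,vv)]); w,V=np.linalg.eigh(np.cov(r.T)); print(' ax',V[:,1],np.degrees(np.arctan2(V[1,1],V[0,1])),4*0.866/2*np.sqrt(w)*1)
# cup rim by height
def reg(b,z0,z1):
    u0,v0,u1,v1=b; P=C[v0:v1,u0:u1].reshape(-1,3); return P[(P[:,2]>z0)&(P[:,2]<z1)]
P=reg((445,222,502,275),50,70); c,r=cv2.minEnclosingCircle(P[:,:2].astype(np.float32)); print('cup',c,r,P[:,2].mean())
P=reg((300,190,380,260),30,41); print('box',cv2.minAreaRect(P[:,:2].astype(np.float32)),np.median(P[:,2]))
P=reg((212,240,248,278),15,45); c,r=cv2.minEnclosingCircle(P[:,:2].astype(np.float32)); print('flange',c,r,np.median(P[:,2]))
f=d['frame'][...,::-1]
a=cv2.resize(f[180:270,300:380],(533,600),interpolation=cv2.INTER_CUBIC)
a=cv2.resize(f[185:265,170:350],(800,356),interpolation=cv2.INTER_CUBIC)
b=cv2.resize(s['frame'][220:380,240:400][...,::-1],(244,244)); 
cv2.imwrite('pics/c1.png',a)
```

```text
cap 137 338.014598540146 222.1970802919708 z [63.  65.4 68. ] ray [548.1  45.4  66. ] cloud [548.5  45.3  65.4]
 ax [-0.86277012 -0.5055964 ] -149.629049232545 [11.33768596 12.17512095]
wing 97 227.17525773195877 256.77319587628864 z [56.4 59.1 61.1] ray [483.3 273.1  60. ] cloud [482.9 273.4  59.1]
 ax [-0.99873305 -0.05032201] -177.11554322267892 [ 5.71477227 17.85041687]
cup (490.282958984375, -235.1368865966797) 35.29151916503906 56.876126094838376
box ((546.8743286132812, 45.87992858886719), (99.68749237060547, 83.9238052368164), 72.6575927734375) 35.02333035421134
flange (483.32318115234375, 273.6059265136719) 23.842029571533203 27.999260304683503
```

View pics/c1.png

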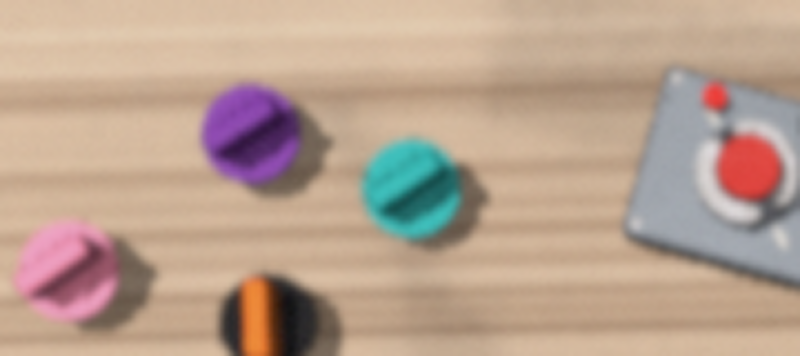

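The crop confirms that only the lower-left part (crop 258,315) has an orange wing on a black flange; the others are pink, purple and turquoise. A slot dash shows at crop (780,235). The sizes fit what was given: box 99.7x83.9, flange radius 23.8, cup radius 35.3. Moving now.

```bash
cat >> h.py <<'E'
from scipy.spatial.transform import Rotation as Ro
def plan(x,y,z,yaw_deg,n):
    "increments per row (tool axes) for n equal rows from the measured pose to TCP x,y,z,yaw, tool down"
    s=manip.read_state(); p=s['eef_pos']; R=Ro.from_euler('xyz',s['eef_rot'])
    T=Ro.from_euler('xyz',[np.pi,0,np.radians(yaw_deg)]); w=(R.inv()*T).as_rotvec()/n; D=(np.array([x,y,z])-p)/n
    print('from',p.round(1),'total mm',np.linalg.norm(D*n).round(1),'turn deg',np.degrees(w*n).round(1))
    for i in range(n): print(np.r_[w/np.radians(45),R.inv().apply(D)/40].round(3).tolist()); R=R*Ro.from_rotvec(w)
E
python3 - <<'E'
from h import *
plan(548,45.5,340,90,15)
C=cloud(load('top0')); k=C[200:300,440:560].reshape(-1,3)
for y0 in range(-200,-380,-20):
    q=k[(k[:,1]<y0)&(k[:,1]>y0-20)]; print(y0,q[:,2].max().round(),end=';')
E
```

```text
from [227.7 500.6 404.1] total mm 560.2 turn deg [-0.1  0.  65.5]
[-0.0, 0.0, 0.097, -0.8, -0.469, 0.107]
[-0.0, 0.0, 0.097, -0.833, -0.407, 0.107]
[-0.0, 0.0, 0.097, -0.862, -0.342, 0.107]
[-0.0, 0.0, 0.097, -0.886, -0.276, 0.107]
[-0.0, 0.0, 0.097, -0.904, -0.207, 0.107]
[-0.0, 0.0, 0.097, -0.917, -0.138, 0.107]
[-0.0, 0.0, 0.097, -0.925, -0.068, 0.107]
[-0.0, 0.0, 0.097, -0.928, 0.003, 0.107]
[-0.0, 0.0, 0.097, -0.925, 0.074, 0.107]
[-0.0, 0.0, 0.097, -0.916, 0.144, 0.107]
[-0.0, 0.0, 0.097, -0.903, 0.213, 0.107]
[-0.0, 0.0, 0.097, -0.884, 0.281, 0.107]
[-0.0, 0.0, 0.097, -0.86, 0.348, 0.107]
[-0.0, 0.0, 0.097, -0.831, 0.412, 0.107]
[-0.0, 0.0, 0.097, -0.797, 0.475, 0.107]
-200 64.0;-220 62.0;-240 63.0;-260 62.0;-280 13.0;-300 16.0;-320 39.0;-340 113.0;-360 115.0;
```

Emit:
{"method": "step_arm", "body": {
  "increments": [
    [[0,0,0.097,-0.8,-0.469,0.107,-1],[0,0,0.097,-0.833,-0.407,0.107,-1],[0,0,0.097,-0.862,-0.342,0.107,-1],[0,0,0.097,-0.886,-0.276,0.107,-1],[0,0,0.097,-0.904,-0.207,0.107,-1]]
  ]
}}

```text
clock: 0.6
eef_pos: [335.1, 347.7, 382.9]
eef_rot: [-3.141, -0.0, 2.331]
wrist_force: [1.0, 0.8, -0.3]
finger_gap: 93.9
finger_force: 0.0
```

Emit:
{"method": "step_arm", "body": {
  "increments": [
    [[0,0,0.097,-0.917,-0.138,0.107,-1],[0,0,0.097,-0.925,-0.068,0.107,-1],[0,0,0.097,-0.928,0.003,0.107,-1],[0,0,0.097,-0.925,0.074,0.107,-1],[0,0,0.097,-0.916,0.144,0.107,-1]]
  ]
}}

```text
clock: 1.1
eef_pos: [442.0, 196.0, 361.5]
eef_rot: [-3.141, -0.0, 1.95]
wrist_force: [0.1, 0.4, -0.6]
finger_gap: 94.2
finger_force: 0.0
```

Emit:
{"method": "step_arm", "body": {
  "increments": [
    [[0,0,0.097,-0.903,0.213,0.107,-1],[0,0,0.097,-0.884,0.281,0.107,-1],[0,0,0.097,-0.86,0.348,0.107,-1],[0,0,0.097,-0.831,0.412,0.107,-1],[0,0,0.097,-0.797,0.475,0.107,-1]]
  ]
}}

```text
clock: 1.6
eef_pos: [549.0, 44.3, 340.0]
eef_rot: [-3.141, -0.0, 1.569]
wrist_force: [0.6, 0.0, -0.2]
finger_gap: 93.9
finger_force: 0.0
```

Emit:
{"method": "step_arm", "body": {
  "increments": [
    [[0,0,0,0,0,0,-0.1],[0,0,0,0,0,0,-0.1],[0,0,0,0,0,0,-0.1]]
  ]
}}

```text
clock: 1.9
eef_pos: [547.9, 46.4, 340.4]
eef_rot: [-3.141, -0.0, 1.573]
wrist_force: [-0.8, -0.1, -0.3]
finger_gap: 73.3
finger_force: 0.0
```

Run:
```python
from h import *
d=grab('wrist','w1'); print(d['cam_to_world'].round(3).tolist())
plan(548,45.5,255,90,3); print(manip.read_state()['finger_gap'])
```

```text
[[1.0, 0.001, 0.001, 546.15], [0.001, -0.967, -0.254, 120.769], [0.001, 0.254, -0.967, 320.401], [0.0, 0.0, 0.0, 1.0]]
from [547.9  46.6 340.6] total mm 85.6 turn deg [-0.  -0.   0.2]
[-0.0, -0.0, 0.001, -0.009, 0.001, 0.713]
[-0.0, -0.0, 0.001, -0.009, 0.001, 0.713]
[-0.0, -0.0, 0.001, -0.009, 0.001, 0.713]
69.48866891649864
```

View pics/w1.png

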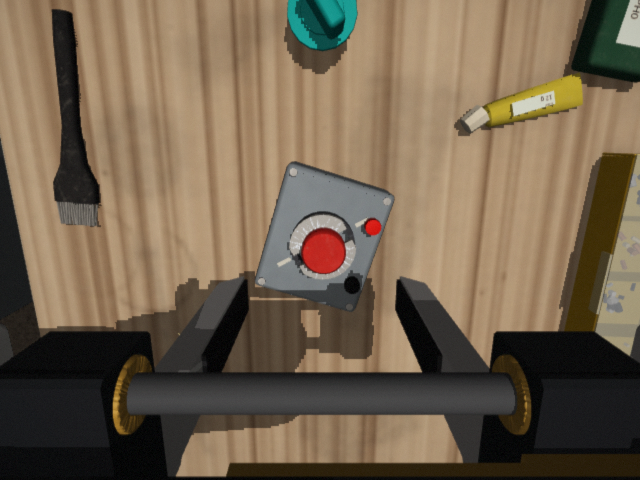

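The wrist view shows the red cap at (323,250), the collar ring at about (321,246), and white dashes at about (285,261) and (361,223). The terminals are at (373,227) and (352,285).

Run:
```python
from h import *
d=load('w1'); f=d['frame']; C=cloud(d)
h,s,v=cv2.split(cv2.cvtColor(f,cv2.COLOR_RGB2HSV))
red=(((h<6)|(h>172))&(s>150)&(v>60)).astype(np.uint8); red[:, :295]=0; red[:,352:]=0
c,r=cv2.minEnclosingCircle(cv2.findNonZero(red)); P=C[red>0]; print('cap px',c,r,ray(d,*c,66).round(1),np.median(P,0).round(1))
k=(P[:,2]>63); print(cv2.minEnclosingCircle(P[k][:,:2].astype(np.float32)))
# rim cloud
B=C[200:290,270:370].reshape(-1,3); q=B[(B[:,2]>49)&(B[:,2]<55)]; print('rim',cv2.minEnclosingCircle(q[:,:2].astype(np.float32)),np.median(q[:,2]))
# dashes: bright low-sat on deck
w=((s<60)&(v>150)).astype(np.uint8)
n,L,S,ce=cv2.connectedComponentsWithStats(w)
for i in range(1,n):
    x,y,ww,hh,a=S[i]
    if 255<ce[i][0]<400 and 160<ce[i][1]<310 and a>5:
        print(a,ce[i].round(1),ww,hh,ray(d,*ce[i],36).round(1),np.median(C[L==i],0).round(1))
q=B[(B[:,2]>33)&(B[:,2]<39)]; print('box',cv2.minAreaRect(C.reshape(-1,3)[(abs(C.reshape(-1,3)[:,2]-36)<3)&(np.hypot(C.reshape(-1,3)[:,0]-547,C.reshape(-1,3)[:,1]-46)<68)][:,:2].astype(np.float32)))
```

```text
cap px (322.8068542480469, 250.5289764404297) 22.698936462402344 [547.3  48.5  66. ] [547.4  48.2  65.8]
((546.1076049804688, 76.13973236083984), 44.62894821166992)
rim ((546.7550659179688, 46.90390396118164), 24.294307708740234) 51.90656629951161
45 [292.9 171.4] 7 8 [525.6  99.6  36. ] [525.7  99.9  37. ]
41 [386.7 201.1] 8 7 [594.6  78.   36. ] [594.4  78.2  37.4]
822 [313.  229.1] 56 40 [540.   56.7  36. ] [538.2  62.1  51.9]
48 [360.  222.4] 12 9 [575.3  61.9  36. ] [575.3  61.6  36.1]
464 [335.7 263.8] 55 39 [557.4  29.3  36. ] [562.1  31.9  51.9]
65 [283.6 261.4] 14 10 [517.2  31.1  36. ] [517.4  31.4  36.2]
33 [261.2 280.9] 7 7 [499.3  15.2  36. ] [499.4  15.4  37.1]
box ((546.9729614257812, 47.29877471923828), (99.29883575439453, 83.56937408447266), 72.73880004882812)
```

Emit:
{"method": "step_arm", "body": {
  "increments": [
    [[0,0,0,0,0,0.7,-0.1],[0,0,0,0,0,0.5,-0.1],[0,0,0,0,0,0,-0.1]]
  ]
}}

```text
clock: 2.25
eef_pos: [547.5, 46.6, 290.4]
eef_rot: [-3.138, 0.0, 1.574]
wrist_force: [0.7, 0.2, -0.2]
finger_gap: 52.0
finger_force: 0.0
```

Emit:
{"method": "step_arm", "body": {
  "increments": [
    [[0,0,0,0.04,0,0.5,-0.1],[0,0,0,0,0,0.43,-0.1],[0,0,0,0,0,0,1],[0,0,0,0,0,0,1],[0,0,0,0,0,0,1]]
  ],
  "newtons": 15
}}

```text
clock: 2.75
eef_pos: [548.6, 47.5, 256.8]
eef_rot: [3.14, -0.0, 1.572]
wrist_force: [-0.1, -0.7, 0.1]
finger_gap: 30.9
finger_force: 0.0
```

Emit:
{"method": "step_arm", "body": {
  "increments": [
    [[0,0,0,0,0,0,1],[0,0,0,0,0,0,1]]
  ]
}}

```text
clock: 2.95
eef_pos: [548.5, 47.5, 256.7]
eef_rot: [3.14, -0.0, 1.572]
wrist_force: [-1.4, 0.7, 6.9]
finger_gap: 29.5
finger_force: 15.1
```

Emit:
{"method": "step_arm", "body": {
  "increments": [
    [[0,0,0,0,0,-0.3,1],[0,0,0,0,0,-0.7,1],[0,0,0,0,0,-0.9,1]]
  ]
}}

```text
clock: 3.25
eef_pos: [548.0, 47.3, 332.1]
eef_rot: [-3.14, 0.0, 1.572]
wrist_force: [0.5, -0.9, 0.3]
finger_gap: 29.6
finger_force: 15.0
```

Run:
```python
from h import *
s=manip.read_state(); print(s['finger_gap'],s['finger_force'],s['wrist_force'])
d=grab('wrist','w2'); h_,s_,v=cv2.split(cv2.cvtColor(d['frame'],cv2.COLOR_RGB2HSV)); C=cloud(d)
red=(((h_<6)|(h_>172))&(s_>150)&(v>60)); P=C[red]; P=P[np.hypot(P[:,0]-548,P[:,1]-47)<30]; print('red at',np.median(P,0),len(P))
plan(489,-235,345,90,7)
```

```text
29.55326604052552 14.982786928530913 [ 0.45515719 -0.91236822  0.25895057]
red at [545.93719434  49.01271017 141.16354062] 3301
from [548.8  47.4 339. ] total mm 288.7 turn deg [ 0.4 -0.   0.1]
[0.001, -0.0, 0.0, -1.008, -0.215, -0.023]
[0.001, -0.0, 0.0, -1.008, -0.215, -0.023]
[0.001, -0.0, 0.0, -1.008, -0.214, -0.023]
[0.001, -0.0, 0.0, -1.008, -0.214, -0.022]
[0.001, -0.0, 0.0, -1.008, -0.214, -0.022]
[0.001, -0.0, 0.0, -1.008, -0.214, -0.022]
[0.001, -0.0, 0.0, -1.008, -0.214, -0.022]
```

View pics/w2.png

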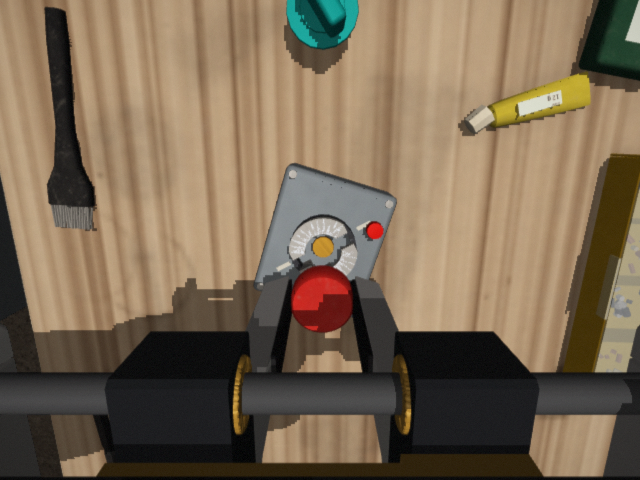

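The cap is held at (322,298). The open socket shows its brass plunger at (322,246) and a slot at about (297,264). Carrying the cap to the cup.

Emit:
{"method": "step_arm", "body": {
  "increments": [
    [[0,0,0,-0.8,-0.2,0,1],[0,0,0,-1,-0.2,0,1],[0,0,0,-1,-0.2,0,1],[0,0,0,-1,-0.2,0,1],[0,0,0,-1,-0.2,0,1]]
  ]
}}

```text
clock: 3.8
eef_pos: [507.9, -146.2, 332.3]
eef_rot: [3.14, 0.001, 1.572]
wrist_force: [0.0, 0.3, 0.2]
finger_gap: 29.0
finger_force: 15.0
```

Emit:
{"method": "step_arm", "body": {
  "increments": [
    [[0,0,0,-1,-0.2,0,1],[0,0,0,-0.8,-0.2,0,1],[0,0,0,-0.4,-0.1,0,1],[0,0,0,0,0,0,1]]
  ]
}}

```text
clock: 4.2
eef_pos: [488.2, -234.0, 331.8]
eef_rot: [3.141, 0.0, 1.57]
wrist_force: [-0.9, -0.1, 0.2]
finger_gap: 29.5
finger_force: 15.0
```

Run:
```python
from h import *
d=grab('wrist','w3'); C=cloud(d).reshape(-1,3)
q=C[(C[:,2]>56)&(C[:,2]<64)&(np.hypot(C[:,0]-490,C[:,1]+235)<45)]; print('cup rim',cv2.minEnclosingCircle(q[:,:2].astype(np.float32)),len(q))
plan(490,-235,275,90,2)
# socket, from w2
d=load('w2'); C=cloud(d).reshape(-1,3)
q=C[(abs(C[:,2]-52)<2.5)&(np.hypot(C[:,0]-547,C[:,1]-47)<30)]; print('rim',cv2.minEnclosingCircle(q[:,:2].astype(np.float32)))
h_,s_,v=cv2.split(cv2.cvtColor(d['frame'],cv2.COLOR_RGB2HSV)); m=((h_>12)&(h_<28)&(s_>120)&(v>80)).astype(np.uint8); m[:230]=0;m[265:]=0;m[:,:305]=0;m[:,340:]=0
c,r=cv2.minEnclosingCircle(cv2.findNonZero(m)); print('brass',c,r,ray(d,*c,40).round(1))
```

```text
cup rim ((490.1551513671875, -234.92669677734375), 35.018672943115234) 866
from [ 488.6 -232.8  331.6] total mm 56.7 turn deg [ 0.  0. -0.]
[0.0, 0.0, -0.0, -0.027, 0.018, 0.708]
[0.0, 0.0, -0.0, -0.027, 0.018, 0.708]
rim ((547.1935424804688, 46.985660552978516), 24.31389045715332)
brass (322.4104919433594, 246.42218017578125) 10.725024223327637 [546.7  47.4  40. ]
```

Emit:
{"method": "step_arm", "body": {
  "increments": [
    [[0,0,0,-0.05,0.03,0.7,1],[0,0,0,0,0,0.75,1],[0,0,0,0,0,0,1],[0,0,0,0,0,0,-0.2],[0,0,0,0,0,0,-0.2]]
  ]
}}

```text
clock: 4.75
eef_pos: [490.4, -234.3, 275.0]
eef_rot: [3.14, 0.001, 1.573]
wrist_force: [-0.2, -0.9, 0.1]
finger_gap: 42.2
finger_force: 0.0
```

Emit:
{"method": "step_arm", "body": {
  "increments": [
    [[0,0,0,0,0,0,-0.2],[0,0,0,0,0,0,-0.2],[0,0,0,0,0,-0.6,-0.2],[0,0,0,0,0,-0.9,-0.2],[0,0,0,0,0,-0.3,-0.2]]
  ]
}}

```text
clock: 5.25
eef_pos: [490.1, -234.8, 348.9]
eef_rot: [3.137, 0.002, 1.572]
wrist_force: [-0.5, 0.7, -0.1]
finger_gap: 56.4
finger_force: 0.0
```

Run:
```python
from h import *
d=grab('wrist','w4'); C=cloud(d); h_,s_,v=cv2.split(cv2.cvtColor(d['frame'],cv2.COLOR_RGB2HSV))
red=(((h_<6)|(h_>172))&(s_>150)&(v>40)); P=C[red]; P=P[np.hypot(P[:,0]-490,P[:,1]+235)<60]; print('red',len(P),np.median(P,0))
C=C.reshape(-1,3); q=C[(C[:,2]>56)&(C[:,2]<64)&(np.hypot(C[:,0]-490,C[:,1]+235)<45)]; print('cup rim',cv2.minEnclosingCircle(q[:,:2].astype(np.float32)),len(q))
plan(483.3,273.4,340,183,16)
```

```text
red 1154 [ 488.84170014 -232.90413819   18.0257113 ]
cup rim ((490.1807556152344, -234.944580078125), 34.96782684326172) 1167
from [ 490.1 -234.9  349.3] total mm 508.4 turn deg [  0.1   0.4 -92.9]
[0.0, 0.0, -0.129, 0.794, -0.01, 0.012]
[0.0, 0.0, -0.129, 0.791, 0.071, 0.013]
[0.0, 0.0, -0.129, 0.78, 0.15, 0.013]
[0.0, 0.0, -0.129, 0.761, 0.229, 0.013]
[0.0, 0.0, -0.129, 0.734, 0.304, 0.013]
[0.0, 0.0, -0.129, 0.699, 0.377, 0.014]
[0.0, 0.0, -0.129, 0.657, 0.446, 0.014]
[0.0, 0.0, -0.129, 0.609, 0.51, 0.014]
[0.0, 0.0, -0.129, 0.554, 0.569, 0.014]
[0.0, 0.0, -0.129, 0.494, 0.622, 0.014]
[0.0, 0.0, -0.129, 0.428, 0.669, 0.015]
[0.0, 0.0, -0.129, 0.358, 0.709, 0.015]
[0.0, 0.0, -0.129, 0.285, 0.741, 0.015]
[0.0, 0.0, -0.129, 0.208, 0.766, 0.015]
[0.0, 0.0, -0.129, 0.129, 0.784, 0.015]
[0.0, 0.0, -0.129, 0.05, 0.793, 0.015]
```

The cap is in the cup (red at z 18) and the cup hasn't moved. Next, the carrier.

Emit:
{"method": "step_arm", "body": {
  "increments": [
    [[0,0,-0.129,0.794,-0.01,0.012,-0.2],[0,0,-0.129,0.791,0.071,0.013,-0.2],[0,0,-0.129,0.78,0.15,0.013,-0.2],[0,0,-0.129,0.761,0.229,0.013,-0.2],[0,0,-0.129,0.734,0.304,0.013,-0.2]]
  ]
}}

```text
clock: 5.8
eef_pos: [487.3, -74.6, 341.8]
eef_rot: [-3.141, -0.001, 2.083]
wrist_force: [0.3, -0.4, -0.8]
finger_gap: 56.3
finger_force: 0.0
```

Emit:
{"method": "step_arm", "body": {
  "increments": [
    [[0,0,-0.129,0.699,0.377,0.014,-0.2],[0,0,-0.129,0.657,0.446,0.014,-0.2],[0,0,-0.129,0.609,0.51,0.014,-0.2],[0,0,-0.129,0.554,0.569,0.014,-0.2],[0,0,-0.129,0.494,0.622,0.014,-0.2]]
  ]
}}

```text
clock: 6.3
eef_pos: [485.3, 84.2, 339.0]
eef_rot: [-3.141, -0.001, 2.589]
wrist_force: [0.5, -0.6, 0.1]
finger_gap: 56.4
finger_force: 0.0
```

Emit:
{"method": "step_arm", "body": {
  "increments": [
    [[0,0,-0.129,0.428,0.669,0.015,-0.2],[0,0,-0.129,0.358,0.709,0.015,-0.2],[0,0,-0.129,0.285,0.741,0.015,-0.2],[0,0,-0.129,0.208,0.766,0.015,-0.2],[0,0,-0.129,0.129,0.784,0.015,-0.2]]
  ]
}}

```text
clock: 6.8
eef_pos: [483.3, 243.0, 335.9]
eef_rot: [-3.141, -0.001, 3.096]
wrist_force: [-0.3, -1.0, 0.9]
finger_gap: 56.2
finger_force: 0.0
```

Emit:
{"method": "step_arm", "body": {
  "increments": [
    [[0,0,-0.129,0.05,0.793,0.015,-0.2],[0,0,0,0,0,0,-0.2],[0,0,0,0,0,0,-0.2]]
  ]
}}

```text
clock: 7.1
eef_pos: [482.9, 273.7, 335.3]
eef_rot: [-3.141, -0.001, -3.09]
wrist_force: [0.1, -0.4, -0.1]
finger_gap: 56.5
finger_force: 0.0
```

Run:
```python
from h import *
d=grab('wrist','w5'); C=cloud(d); h,s,v=cv2.split(cv2.cvtColor(d['frame'],cv2.COLOR_RGB2HSV))
P=C[(h>5)&(h<18)&(s>180)&(v>80)]; P=P[np.hypot(P[:,0]-483,P[:,1]-273)<40]
t=P[P[:,2]>57.5]; print('wing top',cv2.minAreaRect(t[:,:2].astype(np.float32)),len(t),np.median(t,0))
C=C.reshape(-1,3); q=C[(abs(C[:,2]-27.5)<2)&(np.hypot(C[:,0]-483,C[:,1]-273)<32)]; print('flange',cv2.minEnclosingCircle(q[:,:2].astype(np.float32)))
print(d['cam_to_world'][:3,3]); plan(483.3,273.4,232,183,3)
```

```text
wing top ((483.0015869140625, 274.5068664550781), (37.4426155090332, 11.232636451721191), 3.1708264350891113) 831 [482.48384027 274.69386167  59.65754777]
flange ((483.2674560546875, 274.8008728027344), 23.833789825439453)
[407.93894058 270.73692084 315.33715826]
from [483.1 273.1 335.5] total mm 103.5 turn deg [-0.  -0.1 -0.1]
[-0.0, -0.0, -0.001, -0.003, 0.003, 0.863]
[-0.0, -0.0, -0.001, -0.002, 0.003, 0.863]
[-0.0, -0.0, -0.001, -0.002, 0.003, 0.863]
```

View pics/w5.png

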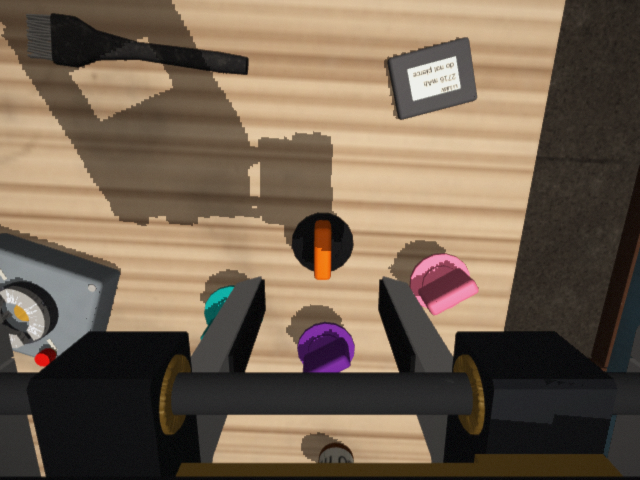

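The orange wing at (322,250) on the black flange is centred between the fingers, clear of turquoise (222,305), purple (326,348) and pink (443,283).

Emit:
{"method": "step_arm", "body": {
  "increments": [
    [[0,0,0,0,0.03,0.8,-0.2],[0,0,0,0,0,0.8,-0.2],[0,0,0,0,0,0.7,-0.2],[0,0,0,0,0,0.3,-0.2],[0,0,0,0,0,0,-0.2]]
  ]
}}

```text
clock: 7.65
eef_pos: [483.1, 273.9, 231.2]
eef_rot: [-3.141, -0.002, -3.092]
wrist_force: [-0.2, -0.2, 0.5]
finger_gap: 56.7
finger_force: 0.0
```

Emit:
{"method": "step_arm", "body": {
  "increments": [
    [[0,0,0,0,0.01,0.03,1],[0,0,0,0,0,0,1],[0,0,0,0,0,0,1],[0,0,0,0,0,0,1],[0,0,0,0,0,0,1]]
  ],
  "newtons": 50
}}

```text
clock: 8.15
eef_pos: [483.1, 275.2, 231.5]
eef_rot: [3.141, 0.001, -3.09]
wrist_force: [0.2, 0.7, 0.0]
finger_gap: 19.6
finger_force: 0.0
```

Emit:
{"method": "step_arm", "body": {
  "increments": [
    [[0,0,0,0,0,0,1],[0,0,0,0,0,-0.2,1],[0,0,0,0,0,-0.7,1],[0,0,0,0,0,-0.9,1],[0,0,0,0,0,-0.7,1]]
  ]
}}

```text
clock: 8.65
eef_pos: [483.0, 275.1, 333.5]
eef_rot: [3.141, 0.001, -3.09]
wrist_force: [-0.1, -1.1, -0.4]
finger_gap: 11.6
finger_force: 50.0
```

Run:
```python
from h import *
d=grab('wrist','w6'); s=manip.read_state(); print(s['finger_gap'],s['finger_force'],s['eef_pos'],s['eef_rot'],s['joints'][5])
C=cloud(d); h,sa,v=cv2.split(cv2.cvtColor(d['frame'],cv2.COLOR_RGB2HSV))
P=C[(h>5)&(h<18)&(sa>180)&(v>80)]; P=P[np.hypot(*(P[:,:2]-s['eef_pos'][:2]).T)<40]; top=np.percentile(P[:,2],90)
t=P[P[:,2]>top-4]; print('wing',top,cv2.minAreaRect(t[:,:2].astype(np.float32)))
plan(547,47.1,320,207.9,8)
```

```text
12.116066729998202 49.99973952770233 [483.49009935 275.380352   337.94556018] [ 3.13879375  0.00660283 -3.09002138] -1.1704627816402278
wing 162.85901839285987 ((482.96600341796875, 275.9856872558594), (37.848480224609375, 11.536579132080078), 2.9896485805511475)
from [483.5 275.4 337.9] total mm 237.6 turn deg [  0.1   0.4 -24.9]
[0.0, 0.001, -0.069, -0.161, -0.723, 0.055]
[0.0, 0.001, -0.069, -0.122, -0.73, 0.055]
[0.0, 0.001, -0.069, -0.082, -0.736, 0.055]
[0.0, 0.001, -0.069, -0.042, -0.739, 0.055]
[0.0, 0.001, -0.069, -0.001, -0.741, 0.055]
[0.0, 0.001, -0.069, 0.039, -0.739, 0.055]
[0.0, 0.001, -0.069, 0.079, -0.736, 0.056]
[0.0, 0.001, -0.069, 0.119, -0.731, 0.056]
```

Emit:
{"method": "step_arm", "body": {
  "increments": [
    [[0,0,-0.069,-0.16,-0.72,0,1],[0,0,-0.069,-0.12,-0.73,0,1],[0,0,-0.069,-0.08,-0.735,0,1],[0,0,-0.069,-0.04,-0.74,0,1],[0,0,-0.069,0,-0.74,0,1]]
  ]
}}

```text
clock: 9.2
eef_pos: [522.5, 131.4, 331.5]
eef_rot: [-3.142, 0.0, -2.817]
wrist_force: [-0.2, -0.6, -1.7]
finger_gap: 12.0
finger_force: 50.0
```

Emit:
{"method": "step_arm", "body": {
  "increments": [
    [[0,0,-0.069,0.04,-0.74,0,1],[0,0,-0.069,0.08,-0.735,0,1],[0,0,-0.069,0.12,-0.73,0,1],[0,0,0,0,0,0,1],[0,0,0,0,0,0,1]]
  ]
}}

```text
clock: 9.7
eef_pos: [545.8, 46.7, 331.2]
eef_rot: [3.141, 0.0, -2.658]
wrist_force: [0.1, -0.3, -1.3]
finger_gap: 11.5
finger_force: 50.0
```

```bash
cat > look.py <<'E'
from h import *
import sys
d=grab('wrist',sys.argv[1]); s=manip.read_state(); print(s['clock'],s['finger_gap'],s['finger_force'],s['eef_pos'].round(1),np.degrees(s['eef_rot']).round(2),s['wrist_force'].round(1))
C=cloud(d); h,sa,v=cv2.split(cv2.cvtColor(d['frame'],cv2.COLOR_RGB2HSV))
P=C[(h>5)&(h<18)&(sa>180)&(v>80)]; P=P[np.hypot(*(P[:,:2]-s['eef_pos'][:2]).T)<40]; top=np.median(P[:,2]); t=P[P[:,2]>top-3]
print('wing',np.percentile(P[:,2],[25,50,75,90]),cv2.minAreaRect(t[:,:2].astype(np.float32)))
m=((h>12)&(h<30)&(sa>100)&(v>60)); Q=C[m]; q=Q[(abs(Q[:,2]-40)<3)&(np.hypot(Q[:,0]-547,Q[:,1]-47)<12)]; print('brass',len(q),q.mean(0) if len(q) else '')
C=C.reshape(-1,3); q=C[(abs(C[:,2]-52)<2.5)&(np.hypot(C[:,0]-547,C[:,1]-47)<28)]; print('rim',cv2.minEnclosingCircle(q[:,:2].astype(np.float32)),len(q))
plan(547,47.1,295,207.9,2)
E
python3 look.py w7
```

```text
9.75 11.557282606036184 49.99970018863678 [545.7  47.4 331.2] [ 179.99    0.   -152.26] [-0.3  0.2 -0.7]
wing [158.60794638 159.52534971 160.08960179 160.54838969] ((545.3634643554688, 48.040245056152344), (37.65895080566406, 11.572294235229492), 28.095483779907227)
brass 184 [543.65326348  44.75190945  39.8625061 ]
rim ((546.8909912109375, 46.4918212890625), 24.131715774536133) 1205
from [545.7  47.4 331.2] total mm 36.2 turn deg [ 0.   0.  -0.2]
[0.0, 0.0, -0.002, -0.012, -0.01, 0.453]
[0.0, 0.0, -0.002, -0.012, -0.01, 0.453]
```

View pics/w7.png

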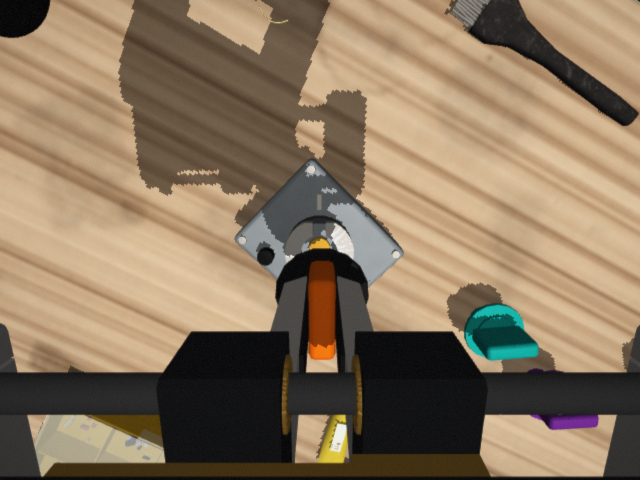

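The carrier hangs level above the socket, with its flange at (322,275) and the brass just visible at (319,243). The wing lies along the dash line at 28.1° against 27.9°.

Emit:
{"method": "step_arm", "body": {
  "increments": [
    [[0,0,-0.003,-0.025,-0.028,0.3,1],[0,0,0,0,0,0.4,1],[0,0,0,0,0,0.3,1],[0,0,0,0,0,0,1],[0,0,0,0,0,0,1]]
  ]
}}

```text
clock: 10.25
eef_pos: [547.4, 46.7, 291.0]
eef_rot: [3.141, -0.0, -2.654]
wrist_force: [0.0, -0.1, -0.9]
finger_gap: 12.0
finger_force: 50.0
```

```bash
python3 look.py w8
```

```text
10.3 11.634628027211415 49.99983787536621 [547.4  46.6 291.4] [-1.7999e+02  2.0000e-02 -1.5206e+02] [ 0.8 -0.1 -0.8]
wing [118.28662638 119.28342044 119.85401619 120.27387039] ((547.0498657226562, 47.911834716796875), (37.94015884399414, 11.575284957885742), 27.325084686279297)
brass 0 
rim ((545.2679443359375, 45.570343017578125), 23.76277732849121) 990
from [547.4  46.6 291.4] total mm 3.6 turn deg [-0.  0.  0.]
[-0.0, 0.0, 0.0, 0.002, 0.008, -0.044]
[-0.0, 0.0, 0.0, 0.002, 0.008, -0.044]
```

Emit:
{"method": "step_arm", "body": {
  "increments": [
    [[0,0,0,0,-0.005,0.15,1],[0,0,0,0,0,0.1,1],[0,0,0,0,0,0.08,1],[0,0,0,0,0,0,1]]
  ]
}}

```text
clock: 10.7
eef_pos: [547.3, 46.2, 277.4]
eef_rot: [3.141, -0.001, -2.654]
wrist_force: [-0.7, -0.1, 0.2]
finger_gap: 11.6
finger_force: 50.0
```

Barrel is about 6 mm in with no side force. The pins enter next.

Emit:
{"method": "step_arm", "body": {
  "increments": [
    [[0,0,0,0,0,0.08,1],[0,0,0,0,0,0.06,1],[0,0,0,0,0,0.05,1],[0,0,0,0,0,0,1]]
  ]
}}

```text
clock: 11.1
eef_pos: [547.4, 46.2, 270.5]
eef_rot: [-3.142, 0.0, -2.654]
wrist_force: [-2.8, 0.6, 5.2]
finger_gap: 12.0
finger_force: 50.0
```

Emit:
{"method": "step_arm", "body": {
  "increments": [
    [[0,0,0,0,0,0.07,1],[0,0,0,0,0,0.06,1],[0,0,0,0,0,0.05,1],[0,0,0,0,0,0,1]]
  ]
}}

```text
clock: 11.5
eef_pos: [547.5, 46.2, 263.6]
eef_rot: [-3.141, 0.0, -2.654]
wrist_force: [-3.6, -1.1, 9.3]
finger_gap: 11.7
finger_force: 50.0
```

Emit:
{"method": "step_arm", "body": {
  "increments": [
    [[0,0,0,0,0,0.06,1],[0,0,0,0,0,0.04,1],[0,0,0,0,0,0.025,1],[0,0,0,0,0,0,1]]
  ]
}}

```text
clock: 11.9
eef_pos: [547.5, 46.3, 259.2]
eef_rot: [-3.141, 0.001, -2.654]
wrist_force: [-6.6, -0.5, 13.1]
finger_gap: 11.8
finger_force: 50.0
```

Emit:
{"method": "step_arm", "body": {
  "increments": [
    [[0,0,0,0.015,0.007,0.015,1],[0,0,0,0,0,0.01,1],[0,0,0,0,0,0,1]]
  ]
}}

```text
clock: 12.2
eef_pos: [547.1, 46.2, 259.2]
eef_rot: [-3.14, 0.002, -2.654]
wrist_force: [-6.3, 1.0, 21.2]
finger_gap: 11.6
finger_force: 50.0
```

Emit:
{"method": "step_arm", "body": {
  "increments": [
    [[0,0,0.1,0.01,0.005,-0.005,1],[0,0,0.15,0,0,0,1],[0,0,0.15,0,0,0,1],[0,0,0.15,0,0,0,1],[0,0,0.15,0,0,0,1]]
  ]
}}

```text
clock: 12.7
eef_pos: [546.9, 46.1, 259.2]
eef_rot: [3.142, 0.004, 3.074]
wrist_force: [0.1, -0.3, 15.0]
finger_gap: 11.7
finger_force: 50.0
```

```bash
python3 -c "
from h import *
s=manip.read_state(); print(s['moment'],s['wrist_force'],s['joints'][5],np.degrees(s['eef_rot']),s['eef_pos'])"
```

```text
[-0.19286613  0.10936644  0.08093557] [ 0.134927   -0.34072555 14.95384674] -1.4861278705557197 [179.99488397   0.23769186 176.15399215] [546.93820546  46.0937504  259.18368473]
```

Emit:
{"method": "step_arm", "body": {
  "increments": [
    [[0,0,0.18,0,0,0.005,1],[0,0,0.18,0,0,0,1],[0,0,0.18,0,0,0,1],[0,0,0.18,0,0,0,1],[0,0,0.18,0,0,0,1]]
  ]
}}

```text
clock: 13.2
eef_pos: [547.1, 46.1, 259.2]
eef_rot: [3.138, 0.004, 2.367]
wrist_force: [-0.6, -1.4, 17.0]
finger_gap: 11.7
finger_force: 50.0
```

Emit:
{"method": "step_arm", "body": {
  "increments": [
    [[0,0,0.1,0,0,0,1],[0,0,0.05,0,0,0,1],[0,0,0,0,0,0,1]]
  ]
}}

```text
clock: 13.5
eef_pos: [547.1, 46.1, 259.2]
eef_rot: [3.138, 0.003, 2.253]
wrist_force: [-0.8, -1.3, 16.2]
finger_gap: 11.5
finger_force: 50.0
```

```bash
python3 -c "
from h import *
s=manip.read_state(); print(s['moment'],s['wrist_force'],s['joints'][5],np.degrees(s['eef_rot']),s['eef_pos'])"
```

```text
[-0.27967563  0.03226728  0.0115833 ] [-0.79696404 -1.26465768 16.16914868] -0.6647863350053103 [179.79368853   0.18350221 129.09309659] [547.05417598  46.06906604 259.20215739]
```

Emit:
{"method": "step_arm", "body": {
  "increments": [
    [[0,0,0.06,0,0,0,1],[0,0,0.06,0,0,0,1],[0,0,0.03,0,0,0.003,1],[0,0,0,0,0,0,1]]
  ]
}}

```text
clock: 13.9
eef_pos: [547.1, 46.1, 259.2]
eef_rot: [3.137, 0.003, 2.136]
wrist_force: [-0.3, -0.5, 17.5]
finger_gap: 11.7
finger_force: 50.0
```

```bash
python3 look.py w9; python3 -c "
from h import *
s=manip.read_state(); print(s['moment'],s['wrist_force'],s['joints'][5],np.degrees(s['eef_rot']),s['eef_pos'])"
```

```text
13.95 11.893535377519239 50.007866621017456 [547.1  46.1 259.2] [1.7976e+02 1.7000e-01 1.2242e+02] [-0.3 -0.9 16.8]
wing [86.80822052 87.5729159  88.11046718 88.5455007 ] ((547.0720825195312, 45.64405822753906), (11.523548126220703, 37.812164306640625), 31.854326248168945)
brass 0 
rim ((545.8685302734375, 51.62165832519531), 23.626731872558594) 505
from [547.1  46.1 259.2] total mm 35.8 turn deg [  0.1   0.3 -85.5]
[0.001, 0.003, -0.95, 0.01, 0.008, -0.447]
[0.001, 0.003, -0.95, 0.003, 0.013, -0.447]
[-0.26950934  0.00295715  0.06702323] [-0.34397978 -0.90741181 16.79223906] -0.5483145858406447 [1.79762023e+02 1.65306000e-01 1.22421137e+02] [547.08552427  46.08383011 259.20285753]
```

Emit:
{"method": "step_arm", "body": {
  "increments": [
    [[0,0,0.04,0,0,0,1],[0,0,0.04,0,0,0,1],[0,0,0,0,0,0,1]]
  ]
}}

```text
clock: 14.25
eef_pos: [547.2, 46.2, 259.2]
eef_rot: [3.137, 0.003, 2.074]
wrist_force: [2.3, -0.8, 16.0]
finger_gap: 11.5
finger_force: 50.1
```

```bash
python3 look.py w10; python3 -c "
from h import *
s=manip.read_state(); print(s['moment'],s['wrist_force'],s['joints'][5],np.degrees(s['eef_rot']),s['eef_pos'])"
```

```text
14.3 11.632483397037907 50.13183295726776 [547.2  46.2 259.2] [1.7972e+02 1.7000e-01 1.1885e+02] [ 2.3 -0.2 15.7]
wing [86.8116329  87.62172043 88.14836597 88.56940943] ((547.1400146484375, 45.83509826660156), (11.150004386901855, 37.84505081176758), 29.307126998901367)
brass 0 
rim ((544.7188720703125, 48.75775909423828), 23.87163734436035) 515
from [547.2  46.2 259.2] total mm 35.8 turn deg [  0.1   0.4 -89. ]
[0.001, 0.004, -0.989, 0.01, 0.006, -0.447]
[0.001, 0.004, -0.989, 0.005, 0.011, -0.447]
[-0.08634821 -0.30782559  0.45259919] [ 2.30472244 -0.24874011 15.73206179] -0.48585288952634553 [1.79715271e+02 1.70391296e-01 1.18852915e+02] [547.20402095  46.18277539 259.23575322]
```

Emit:
{"method": "step_arm", "body": {
  "increments": [
    [[0,0,0.01,0,0,0.02,1],[0,0,0,0,0,0,1],[0,0,0,0,0,0,1]]
  ]
}}

```text
clock: 14.6
eef_pos: [547.2, 46.2, 259.2]
eef_rot: [3.136, 0.003, 2.067]
wrist_force: [-1.5, 0.0, 25.0]
finger_gap: 11.4
finger_force: 50.2
```

Run:
```python
from h import *
s=manip.read_state(); print(s['moment'],s['wrist_force'],np.degrees(s['eef_rot']),s['eef_pos'],s['finger_force'])
grab('side','s1')
```

```text
[-0.14121659  0.42654358  0.54360557] [-1.54854963  0.02537646 24.99717514] [179.69886541   0.18165895 118.43040036] [547.23310438  46.21030019 259.16935159] 50.23768723011017
```

View pics/s1.png

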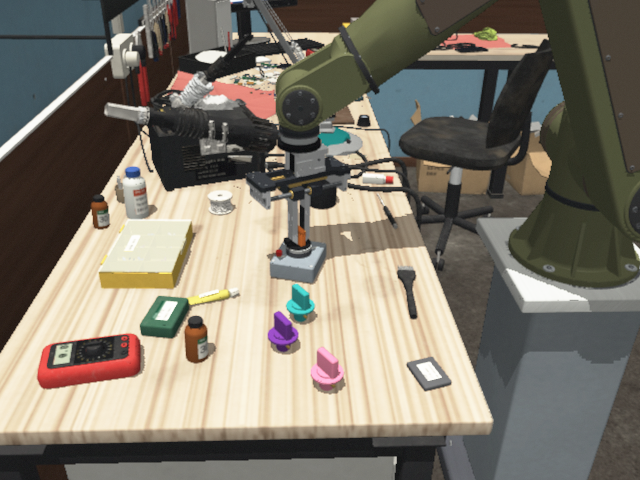

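The side view shows the carrier seated and still gripped at (300,245). The bottle (196,340), brush (408,290), cup (322,190) and look-alikes haven't moved. Handing in.

```bash
python3 -c "
from cell import workorder
print(workorder.sign_off())"
```

```text
the job is handed in; nothing more can be done
None
```

The job is handed in at about 15 s: the cap is in the standing cup, and the carrier is flush, twisted clockwise to the stop (moment rose to 0.5 N m), gripped at 50 N and pressed with about 25 N; the bottle and brush were not touched.

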